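Free the eccentric stop and run the tool slide home

ROBOT

A 7-joint arm with a two-finger parallel gripper is mounted at the origin on the work surface. World frame = base frame: x ahead of the robot, y to its left, z up, the work surface at z = 0. Lengths are in m, angles in rad, forces in N, time in s.
With the tool pointing down it reaches from about 0.4 to 0.85 m from the base axis. Payload 4.5 kg.
Tool frame: the origin (TCP) lies on the centre line of the jaws, within the pads' length; the fingertips stand 8 mm ahead of it and the grasp point (between the pads) lies 11 mm behind it; z points along the fingers, x is the direction in which the jaws open and shut, and the axes are right-handed (so a half turn about z gives the same grasp; the last joint's range is limited). The gripper opens to 88 mm and grips with 3 to 60 N. Pads are 18 mm wide; open, the fingers measure 123 mm over their backs; the gripper's body (75 mm by 187 mm) begins 45 mm behind the grasp point.
Start: joints at [0.034, 0.689, -0.195, 1.565, 0.157, 0.902, -0.215], TCP at [0.625, 0, 0.247] pointing down, gripper open.
Joint ranges: [-3.01, 3.01], [-0.46, 2.08], [-1.47, 1.51], [0.13, 2.56], [-1, 4.14], [0.04, 2.09], [-2.66, 2.66]. Speed limits (rad/s): [2.57, 2.57, 3.14, 3.14, 3.14, 3.14, 3.14].

INTERFACE

Orientations are given as a unit quaternion [x, y, z, w].
In Python, from plant import get_state, snapshot, finish_job, boxes_of, pinpoint gives the robot as it stands.
- The arm moves only by the shell command python3 -m creep 'ROWS' [FORCE]. ROWS is JSON, a list of rows, each an object with "hand": the finger opening in m, from 0 to 0.0881; "slide": the shift along the tool's x, y, z in m, a list of three; "turn": the turn about the tool's z in degrees. A call has 1 to 5 rows; each row shifts and turns the commanded pose from where the row before left it, along the tool's axes as they then stand; what a row does not reach is not made up. A row lasts 1/8 s, in which the tool goes at most 62.5 mm and 10.7 degrees, less where a joint would pass 70% of its speed; a pose out of reach is approached as far as the arm can. A call is refused whole if a number of a shift passes 0.0625 or a number of a turn 10.7, either way. A call with a gripper value outside its range is refused whole. The fingers move at their own pace and stop on an object; FORCE is the grip in N (left out, the last holds). Time passes only in rows, so rows that do not move let the fingers close. It gives the time, the measured TCP pose, the force and the opening at its end, in the units of the state.
- get_state(): the state, without advancing time (a new reading comes with each control period).
- snapshot(name): name is "scene" or "side" or "wrist"; returns a dict with "frame" (480x640x3 uint8, red, green, blue), "depth" (480x640 float32, m along the optical axis (not along the pixel's ray), 0 where there is no reading), "mtx" (3x3 intrinsics, pixels), "camera_from_world" (4x4, takes a point from world to camera coordinates). Camera axes: x right, y down, z forward; pixel columns grow to the right and rows downward; lengths in m; the calibration is good to about 2 mm. A picture is of the moment at which its call begins.
- finish_job(): hands the job in, once; it reports no verdict.
Trained networks look in a picture, given as the dict that the camera call returned (one of the last four; its "shot" number tells which), for a name from the list of things; names that differ only in an ending like _2 or _b are one class to them, and where a whole thing is asked for, a point or a joint stands for the part that bears it (a point fixed in the world has none). Each returns a list of dicts, best first, with "conf" (0 to 1); they miss things now and then, are a little off and sometimes report something else, mostly with a low value. They report only what shows in the picture. A call takes as long as a camera call.
- boxes_of(target, picture): "uv" ([column, row] in pixels, amid what is visible of it).
- pinpoint(target, picture): "uv" ([column, row] in pixels: a listed point, or the origin of a listed thing).
The state is a dict: "clock": time; "q": joint angles; "qd": joint speeds; "joint_torque": joint torques, N m; "tool_pos": TCP position; "eef_rot": TCP orientation; "contact_force": force on the tool from outside, world axes, zero at the start; "moment": the same for the moment, N m; "opening": opening from 0.0 (shut) to 1.0 (fully open).
Only numpy, scipy, OpenCV 4.12 (cv2) and the standard library are available. Lean on these libraries where they do the work, as an engineer would, in place of code of your own. Each camera call takes 0.05 s, during which the arm holds its last target.

TASK

On the grey slide fixture, push the cam's lever by its upright pin until the eccentric cam stands at its low point (lever pointing straight away from the slide, along the guide), and leave the slide alone until then. Then push the slide forward by its rear flange until it is fully home, the flange against the ends of both guide rails, with the cam still at its low point, and move clear. Only push with the outside of the fingers: do not grip the pin or the slide, do not lift or tip the slide, and leave the wooden pieces and the bottle where they stand.

Things in the scene. Friction and masses are not known exactly. Their poses are not given: they have to be found in the camera images.
- fixture: Fixed grey base plate 260 (x) x 120 x 12 mm. Origin: centre of its underside; its x axis is the slide's forward direction. On it two dark guide rails, each 12 mm wide, tops 36 mm above the bench, from x = -54 to 0 mm, inner faces at y = +-19.5 mm. Cam pivot at x = +45, y = 0 mm.
- slide: Loose aluminium slide in the guide, 0.28-0.56 kg (3-10 N to slide). Origin: centre of its bar's underside (bench + 12 mm), x forward. Bar 100 (x -50 to 50) x 36 x 30 mm high; rear cross flange x -50 to -36, 64 wide, 44 high: push its rear face. Home: flange meets the rail ends, origin at x = -18 mm in the fixture frame; starts 26-33 mm short. Unless the cam is low the nose hits it. 1.5 mm side play.
- tool_block (a point): Centre of the dark tool block, 30 x 30 x 24 mm high, on top of the slide's bar, 8 mm ahead of the slide's origin; a steel bit lies on it, up to 73 mm above the bench. Not to be gripped.
- cam (a joint): Cam angle about its vertical pivot, rad, positive counter-clockwise from above. 0 = low point: lever along the fixture's +x. Starts 1.3 to 2.2 (lever to the +y side or back), range -1.2 to 2.6, no stop or click at 0; stays where left (stiff, about 4 N at the pin).
- cam_axis (a point): Point on the cam's pivot axis, 28 mm above the bench. The steel cam disc, 52 mm across, 20 to 36 mm above the bench, has its centre 14 mm off this axis in the lever's direction: its thick side (40 mm) lies under the lever, its thin side (12 mm) opposite, facing the slide at the low point.
- lever_pin (a point): Point on the axis of the black upright pin at the lever's end, 80 mm from the pivot, 75 mm above the bench. Pin 16 mm in diameter, from the lever's top (54 mm above the bench) to 92 mm. Lever bar 14 mm wide, 46 to 54 mm above the bench, from 10 mm behind the pivot to 88 mm beyond it.
- wood_block: Loose wooden block 40 x 40 x 45 mm high, a bystander; origin at the centre of its underside.
- wood_cone: Loose turned wooden cone, 60 mm across at its foot, 75 mm high, a bystander; origin at the centre of its underside.
- oil_bottle: Loose white bottle, 40 mm across, 90 mm high, a bystander; origin at the centre of its underside.

How it is judged:
By the outcome, as a careful person would: the job done as asked, in the order asked, and still so for the second after the job is handed in, with the robot touching nothing.
It also fails if it takes over 59 s, if anything falls off the work surface, if the arm or the gripper's body presses on something with over 40 N, if the wrist force passes 120 N, or if a joint passes its speed limit or range.

## Working session

There is one attempt and no reset: what is moved stays moved. The work goes in short steps, Python scripts to look and compute and a shell command to move; the robot and the scene stay as the last step left them, time stands still between calls to the robot, and variables do not carry over. Pictures are saved under pics/ and viewed, and the job is handed in when it is done.

```bash
ls; mkdir -p pics; cat > h.py <<'E'
import numpy as np, cv2
from plant import *
def save(s,n): cv2.imwrite('pics/'+n+'.png', s['frame'][:,:,::-1])
def ray(s,uv):
    K=s['mtx'];T=np.array(s['camera_from_world']);R=T[:3,:3];t=T[:3,3]
    d=R.T@np.linalg.inv(K)@np.array([uv[0],uv[1],1.]); c=-R.T@t
    return c,d
def atz(s,uv,z):
    c,d=ray(s,uv); return c+d*(z-c[2])/d[2]
def proj(s,p):
    T=np.array(s['camera_from_world']);q=s['mtx']@(T[:3,:3]@np.array(p)+T[:3,3]);return q[:2]/q[2]
E
python3 - <<'E'
from h import *
print(get_state())
Z=dict(fixture=0,slide=.012,tool_block=None,cam_axis=.028,lever_pin=.075,wood_block=0,wood_cone=0,oil_bottle=0)
Z['tool_block']=.054
for n in ['scene','side','wrist']:
    s=snapshot(n);save(s,n+'0')
    c,_=ray(s,(320,240));print(n,c.round(3))
    for k,z in Z.items():
        for r in pinpoint(k,s)[:2]:
            print(n,k,np.round(r['uv'],1),round(r['conf'],2),atz(s,r['uv'],z).round(4))
E
```

```text
pics
{'clock': 0.0, 'q': array([ 0.03380417,  0.68997098, -0.1945129 ,  1.56633101,  0.15731172,
        0.90251777, -0.21515318]), 'qd': array([ 3.45981054e-03, -4.54571432e-04,  1.46062205e-03, -8.64096657e-05,
        2.62072013e-04, -8.08826819e-04, -6.82699109e-04]), 'joint_torque': array([ 3.38560185e-04, -5.27571630e+01, -1.26686912e+00, -1.53434461e+01,
       -5.26333472e-02,  6.56995355e-03,  1.65937727e-04]), 'tool_pos': array([ 6.24382987e-01, -5.59513512e-05,  2.45921593e-01]), 'eef_rot': array([ 9.99999579e-01,  1.59481228e-05, -9.14142288e-04,  7.33319219e-05]), 'contact_force': array([-0.41864279,  0.6074606 , -0.16018157]), 'moment': array([ 0.0194811 , -0.05414692,  0.0058789 ]), 'opening': 0.9986208159878902}
scene [ 1.039 -0.091  0.664]
scene fixture [308.5 236. ] 0.81 [ 0.5563 -0.0272  0.    ]
scene fixture [297.9 216.3] 0.54 [ 0.5077 -0.041   0.    ]
scene slide [295.7 218.7] 0.74 [ 0.5224 -0.0466  0.012 ]
scene tool_block [301.8 202.7] 0.65 [ 0.521  -0.0345  0.054 ]
scene tool_block [315.7 249.9] 0.3 [ 0.6252 -0.0245  0.054 ]
scene cam_axis [316.2 249.7] 0.86 [
[... 695 characters left out ...]
13  0.075 ]
side wood_block [408.8 295.9] 0.61 [ 0.6955 -0.1281  0.    ]
side wood_cone [407.7 359.6] 0.94 [ 0.6521 -0.2179  0.    ]
side oil_bottle [345.3 316.2] 0.86 [ 0.5978 -0.1309  0.    ]
wrist [0.625 0.084 0.384]
wrist fixture [267.6 224.6] 0.62 [ 0.5657 -0.0246  0.    ]
wrist slide [223.3 239.3] 0.68 [ 0.5161 -0.0387  0.012 ]
wrist tool_block [217.4 248. ] 0.69 [ 0.5215 -0.0342  0.054 ]
wrist cam_axis [303.9 223.9] 0.97 [ 0.6091 -0.0159  0.028 ]
wrist lever_pin [271.1 154.4] 0.93 [0.5832 0.0604 0.075 ]
wrist wood_block [372.8 304. ] 0.76 [ 0.6932 -0.1283  0.    ]
wrist wood_cone [337.9 361.2] 0.79 [ 0.6509 -0.2143 -0.    ]
wrist oil_bottle [297.4 304.9] 0.88 [ 0.5983 -0.1296  0.    ]
```

View pics/scene0.png

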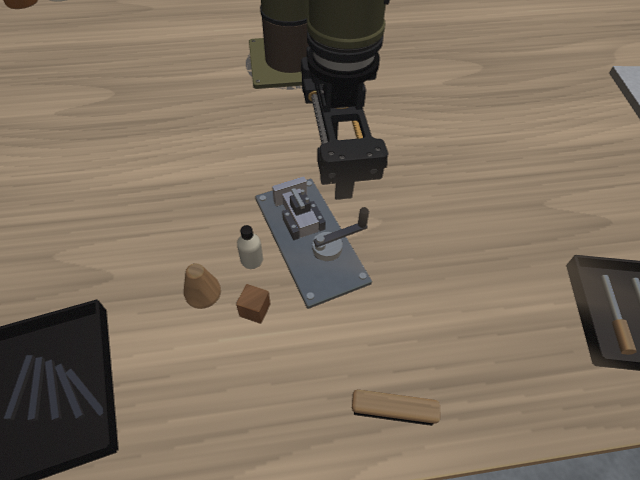

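View pics/wrist0.png

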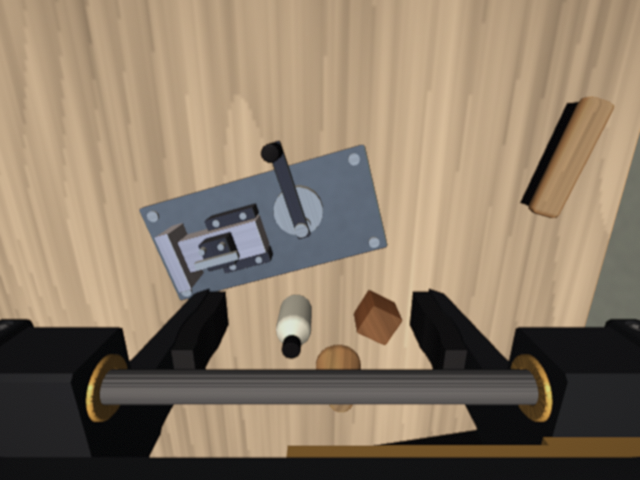

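View pics/side0.png

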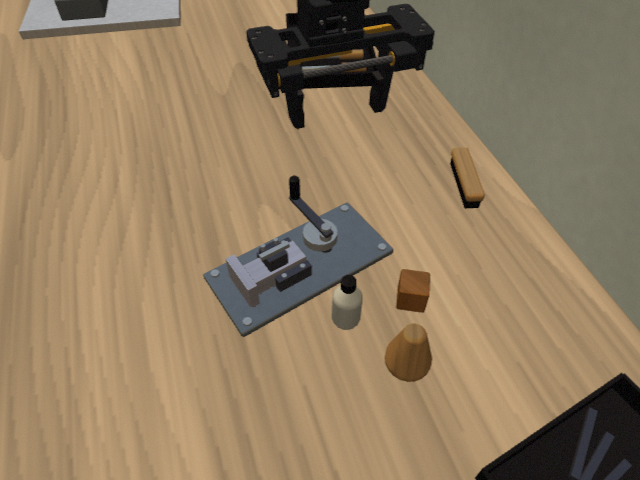

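```bash
cat >> h.py <<'E'
def cloud(s):
    d=s['depth'];v,u=np.indices(d.shape);K=s['mtx']
    P=np.stack([(u-K[0,2])/K[0,0]*d,(v-K[1,2])/K[1,1]*d,d],-1)
    T=np.array(s['camera_from_world']);return (P-T[:3,3])@T[:3,:3]
E
python3 - <<'E'
from h import *
for n in ['scene','side','wrist']:
    s=snapshot(n);P=cloud(s);f=s['frame'].astype(int)
    # plate: bluish-grey at z~.012
    m=(s['depth']>0)&(P[...,0]>.38)&(P[...,0]<.75)&(abs(P[...,1]+.02)<.14)&(P[...,2]>-0.01)&(P[...,2]<.03)&(f[...,2]>f[...,0]+8)
    m=cv2.morphologyEx(m.astype(np.uint8),cv2.MORPH_OPEN,np.ones((3,3)))
    k,l,st,_=cv2.connectedComponentsWithStats(m);i=1+np.argmax(st[1:,4]);m=l==i
    v,u=np.nonzero(m); W=np.array([atz(s,(a,b),.012)[:2] for a,b in zip(u,v)])
    r=cv2.minAreaRect((W*1000).astype(np.float32));print(n,m.sum(),np.median(P[m][:,2]).round(4),r)
E
```

```text
scene 3518 0.012 ((563.3500366210938, -27.421226501464844), (256.06256103515625, 114.78009796142578), 15.73492431640625)
side 6280 0.0135 ((563.564208984375, -27.373741149902344), (256.9676818847656, 115.83509063720703), 15.698370933532715)
wrist 14135 0.0111 ((564.3779296875, -25.084457397460938), (254.9875946044922, 117.21044921875), 15.650763511657715)
```

```bash
python3 -m creep '[{"hand":0,"slide":[-0.037,-0.0245,0],"turn":-10},{"hand":0,"slide":[0,0,0],"turn":-10},{"hand":0,"slide":[0,0,0],"turn":-10},{"hand":0,"slide":[0,0,0],"turn":-10},{"hand":0,"slide":[0,0,0],"turn":-10}]' 10; python3 -m creep '[{"hand":0,"slide":[0,0,0],"turn":-10},{"hand":0,"slide":[0,0,0],"turn":-10},{"hand":0,"slide":[0,0,0],"turn":-10},{"hand":0,"slide":[0,0,0],"turn":-10},{"hand":0,"slide":[0,0,0],"turn":-10}]'
cat >> h.py <<'E'
def tp():
    s=get_state();x,y,z,w=s['eef_rot'];a=np.arctan2(2*(x*y+z*w),1-2*(y*y+z*z))
    p=s['tool_pos'];print('t%.2f'%s['clock'],'pos',p.round(4),'yaw',np.degrees(a).round(2),'F',s['contact_force'].round(1),'op',round(s['opening'],3))
    return p,a,s
def goto(x,y):
    p,a,s=tp();d=np.array([x,y])-p[:2];print('tool shift',round(d@[np.cos(a),np.sin(a)],4),round(d@[np.sin(a),-np.cos(a)],4))
E
python3 -c "
from h import *
goto(.551,.049)"
```

```text
clock: 2.12
tool_pos: [0.5881, 0.0245, 0.2468]
eef_rot: [0.905, 0.425, 0.0, 0.0]
contact_force: [0.3, 0.3, 0.0]
opening: 0.456
clock: 2.75
tool_pos: [0.5881, 0.0243, 0.2468]
eef_rot: [0.641, 0.768, -0.0, 0.0]
contact_force: [-0.4, 0.2, 0.0]
opening: 0.005
t2.75 pos [0.5881 0.0243 0.2468] yaw 100.31 F [-0.4  0.2  0. ] op 0.005
tool shift 0.0309 -0.0321
```

```bash
python3 -m creep '[{"hand":0,"slide":[0.031,-0.032,0.02],"turn":-7},{"hand":0,"slide":[0,0,0.053],"turn":0},{"hand":0,"slide":[0,0,0.053],"turn":0},{"hand":0,"slide":[0,0,0.052],"turn":0},{"hand":0,"slide":[0,0,0],"turn":0}]'
python3 - <<'E'
from h import *
tp()
for n in ['wrist','scene','side']:
    s=snapshot(n);save(s,n+'1')
    for k,z in [('lever_pin',.075),('cam_axis',.028)]:
        for r in pinpoint(k,s)[:1]: print(n,k,np.round(r['uv'],1),round(r['conf'],2),atz(s,r['uv'],z).round(4))
E
```

```text
clock: 3.38
tool_pos: [0.5488, 0.0487, 0.066]
eef_rot: [0.595, 0.804, -0.003, -0.002]
contact_force: [-0.2, -0.9, 1.0]
opening: 0.0
t3.38 pos [0.5488 0.0487 0.066 ] yaw 107.03 F [-0.2 -0.9  1. ] op 0.0
wrist lever_pin [320.4 397.8] 0.59 [0.5837 0.0616 0.075 ]
wrist cam_axis [187.8 338.7] 0.64 [ 0.6067 -0.0137  0.028 ]
scene lever_pin [363.8 218.5] 0.63 [0.5871 0.0623 0.075 ]
scene cam_axis [319.  248.8] 0.65 [ 0.6061 -0.0157  0.028 ]
side cam_axis [322.5 238.5] 0.78 [ 0.6052 -0.0101  0.028 ]
```

View pics/side1.png

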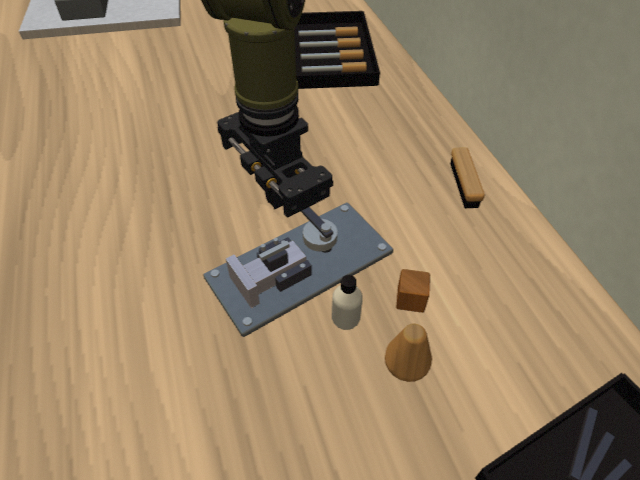

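View pics/wrist1.png

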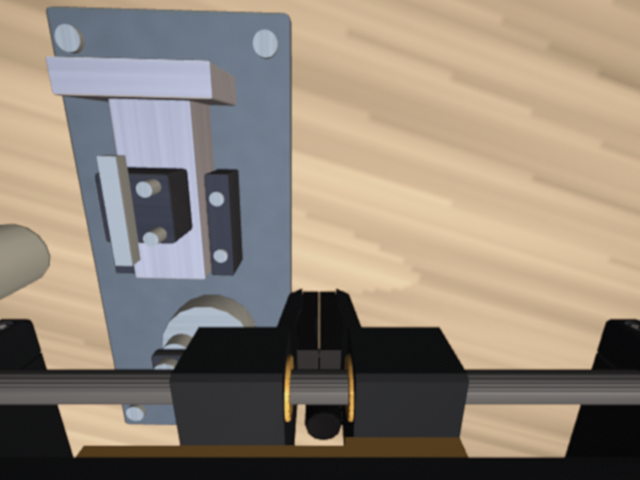

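```bash
python3 -m creep '[{"hand":0,"slide":[0.002,0.009,-0.003],"turn":0},{"hand":0,"slide":[0,0.009,0],"turn":0},{"hand":0,"slide":[0.0012,0.0071,0],"turn":5},{"hand":0,"slide":[0.0012,0.0071,0],"turn":5},{"hand":0,"slide":[0,0,0],"turn":0}]'
python3 - <<'E'
from h import *
tp()
s=snapshot('scene');save(s,'scene2')
for n in ['wrist','scene']:
    if n=='wrist':s=snapshot(n);save(s,n+'2')
    for k,z in [('lever_pin',.075)]:
        for r in pinpoint(k,s)[:1]: print(n,k,np.round(r['uv'],1),round(r['conf'],2),atz(s,r['uv'],z).round(4))
E
```

```text
clock: 4.45
tool_pos: [0.581, 0.0627, 0.0715]
eef_rot: [0.662, 0.749, -0.0, -0.0]
contact_force: [-0.8, -0.6, 0.5]
opening: 0.01
t4.45 pos [0.581  0.0627 0.0715] yaw 97.05 F [-0.8 -0.6  0.5] op 0.01
wrist lever_pin [316.  355.2] 0.65 [0.5986 0.0649 0.075 ]
scene lever_pin [316.  355.2] 0.65 [0.5986 0.0649 0.075 ]
```

View pics/wrist2.png

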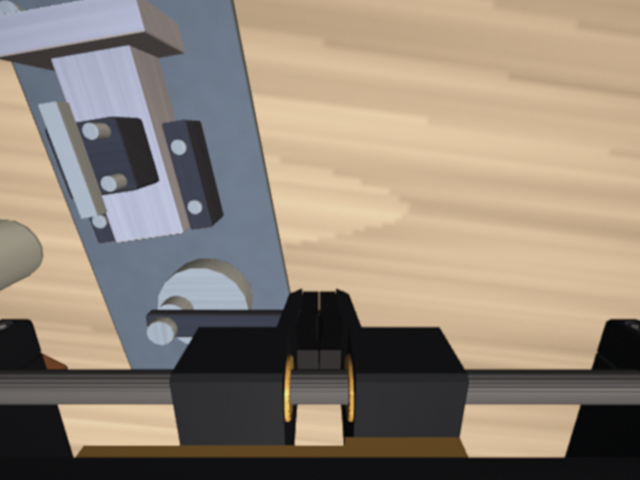

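```bash
R='x'; python3 -m creep '[{"hand":0,"slide":[0.0012,0.0071,0],"turn":5},{"hand":0,"slide":[0.0012,0.0071,0],"turn":5},{"hand":0,"slide":[0.0012,0.0071,0],"turn":5},{"hand":0,"slide":[0.0012,0.0071,0],"turn":5},{"hand":0,"slide":[0.0012,0.0071,0],"turn":5}]'
python3 -m creep '[{"hand":0,"slide":[0.0012,0.0071,0],"turn":5},{"hand":0,"slide":[0.0012,0.0071,0],"turn":5},{"hand":0,"slide":[0.0012,0.0071,0],"turn":5},{"hand":0,"slide":[0.0012,0.0071,0],"turn":5},{"hand":0,"slide":[0,0,0],"turn":0}]'
python3 - <<'E'
from h import *
p,a,s=tp()
piv=np.array([.6075,-.015]);v=p[:2]-piv
print('in tool',v@[np.cos(a),np.sin(a)],v@[np.sin(a),-np.cos(a)])
for n in ['wrist','scene','side']:
    s=snapshot(n);save(s,n+'3')
    for k,z in [('lever_pin',.075),('cam_axis',.028)]:
        for r in pinpoint(k,s)[:1]: print(n,k,np.round(r['uv'],1),round(r['conf'],2),atz(s,r['uv'],z).round(4))
E
```

```text
clock: 5.28
tool_pos: [0.6151, 0.0667, 0.0715]
eef_rot: [0.81, 0.587, -0.001, -0.001]
contact_force: [-3.9, -0.8, 1.6]
opening: 0.003
clock: 5.9
tool_pos: [0.6436, 0.0588, 0.0715]
eef_rot: [0.898, 0.439, -0.0, -0.0]
contact_force: [-1.9, -0.0, -0.3]
opening: 0.004
t5.90 pos [0.6436 0.0588 0.0715] yaw 52.08 F [-1.9 -0.  -0.3] op 0.004
in tool 0.08041585714020132 -0.016903344061939822
wrist lever_pin [315.1 353.2] 0.57 [0.6556 0.0485 0.075 ]
wrist cam_axis [168.7 444.2] 0.63 [ 0.6793 -0.0997  0.028 ]
scene lever_pin [367.4 252.1] 0.59 [0.6546 0.0539 0.075 ]
scene cam_axis [315.7 249.8] 0.8 [ 0.6074 -0.0216  0.028 ]
side lever_pin [340.7 182.6] 0.71 [0.6537 0.0483 0.075 ]
```

View pics/wrist3.png

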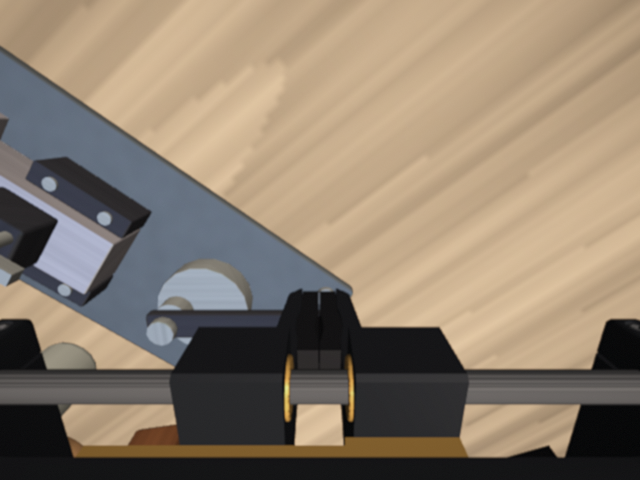

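View pics/side3.png

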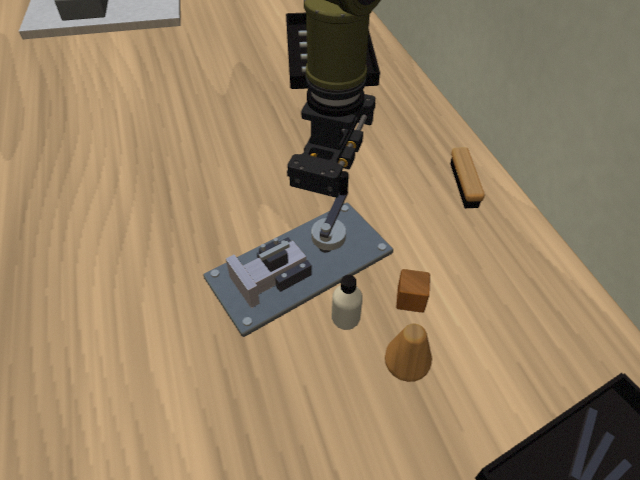

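```bash
python3 -m creep '[{"hand":0,"slide":[0.0012,0.0071,0],"turn":5},{"hand":0,"slide":[0.0012,0.0071,0],"turn":5},{"hand":0,"slide":[0.0012,0.0071,0],"turn":5},{"hand":0,"slide":[0.0012,0.0071,0],"turn":5},{"hand":0,"slide":[0.0012,0.0071,0],"turn":5}]'
python3 -m creep '[{"hand":0,"slide":[0.0012,0.0071,0],"turn":5},{"hand":0,"slide":[0,0,0],"turn":0}]'
python3 - <<'E'
from h import *
p,a,s=tp()
piv=np.array([.6075,-.015]);v=p[:2]-piv
print('in tool',v@[np.cos(a),np.sin(a)],v@[np.sin(a),-np.cos(a)])
for n in ['wrist','scene','side']:
    s=snapshot(n);save(s,n+'4')
    for k,z in [('lever_pin',.075),('cam_axis',.028)]:
        for r in pinpoint(k,s)[:1]: print(n,k,np.round(r['uv'],1),round(r['conf'],2),atz(s,r['uv'],z).round(4))
E
```

```text
clock: 6.98
tool_pos: [0.6711, 0.0376, 0.0716]
eef_rot: [0.973, 0.233, -0.001, -0.001]
contact_force: [-4.2, 1.1, -0.5]
opening: 0.004
clock: 7.22
tool_pos: [0.6763, 0.031, 0.0717]
eef_rot: [0.982, 0.191, 0.0, -0.0]
contact_force: [-2.1, 0.8, -0.5]
opening: 0.008
t7.22 pos [0.6763 0.031  0.0717] yaw 22.06 F [-2.1  0.8 -0.5] op 0.008
in tool 0.08105906968872277 -0.016800229633742756
wrist lever_pin [315.6 353.1] 0.95 [0.6812 0.0161 0.075 ]
wrist cam_axis [183.5 306.5] 0.78 [ 0.6088 -0.0155  0.028 ]
scene lever_pin [297.3 216.8] 0.67 [ 0.5686 -0.0478  0.075 ]
scene cam_axis [316.3 250.1] 0.74 [ 0.6081 -0.0207  0.028 ]
side lever_pin [363.9 191.9] 0.77 [0.6796 0.0188 0.075 ]
```

View pics/wrist4.png

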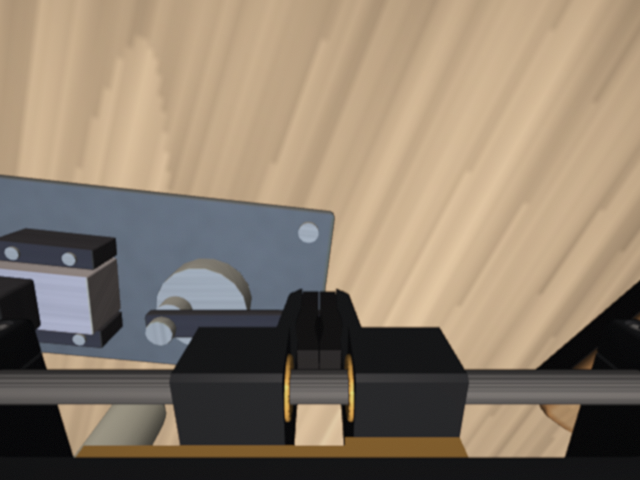

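View pics/side4.png

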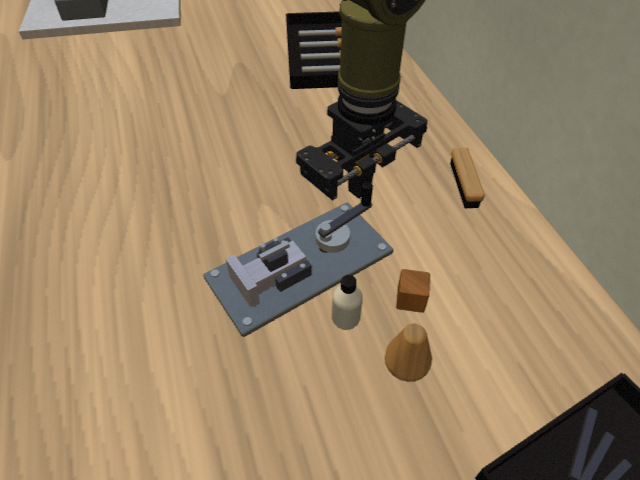

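The pin (side image about 367,192) is against the finger. In the wrist image the lever lies along the rows while the plate edge tilts about 6°, so roughly 6° of lever travel remains.

```bash
python3 -m creep '[{"hand":0,"slide":[0.0007,0.0042,0],"turn":3},{"hand":0,"slide":[0.0007,0.0042,0],"turn":3},{"hand":0,"slide":[0,0,0],"turn":0},{"hand":0,"slide":[0,0,0],"turn":0}]'
python3 - <<'E'
from h import *
p,a,s=tp()
s=snapshot('wrist');save(s,'wrist5')
E
python3 -m creep '[{"hand":0,"slide":[0,-0.03,0],"turn":0},{"hand":0,"slide":[0,-0.01,-0.06],"turn":0},{"hand":0,"slide":[0,0,-0.06],"turn":0},{"hand":0,"slide":[0,0,0],"turn":0}]'
python3 - <<'E'
from h import *
p,a,s=tp()
for n in ['wrist','scene','side']:
    s=snapshot(n);save(s,n+'6')
    for k,z in [('lever_pin',.075),('cam_axis',.028),('slide',.012)]:
        for r in pinpoint(k,s)[:1]: print(n,k,np.round(r['uv'],1),round(r['conf'],2),atz(s,r['uv'],z).round(4))
E
```

```text
clock: 8.18
tool_pos: [0.6812, 0.0232, 0.0719]
eef_rot: [0.99, 0.139, 0.001, 0.0]
contact_force: [0.1, 2.6, -0.5]
opening: 0.003
t8.18 pos [0.6812 0.0232 0.0719] yaw 16.0 F [ 0.1  2.6 -0.5] op 0.003
clock: 8.72
tool_pos: [0.6731, 0.0609, 0.1975]
eef_rot: [0.99, 0.138, 0.005, 0.001]
contact_force: [-0.2, -0.0, 0.1]
opening: 0.001
t8.72 pos [0.6731 0.0609 0.1975] yaw 15.92 F [-0.2 -0.   0.1] op 0.001
wrist lever_pin [311.2 297.7] 0.77 [0.6834 0.0075 0.075 ]
wrist cam_axis [231.5 276.8] 0.97 [ 0.6087 -0.0158  0.028 ]
wrist slide [137.  268.5] 0.72 [ 0.5128 -0.0407  0.012 ]
scene lever_pin [339.6 271.9] 0.84 [0.6849 0.0038 0.075 ]
scene cam_axis [319.5 247. ] 0.97 [ 0.6024 -0.0143  0.028 ]
scene slide [295.6 218.2] 0.8 [ 0.5212 -0.0467  0.012 ]
side lever_pin [370.8 198. ] 0.79 [0.6845 0.0038 0.075 ]
side slide [269.9 275.9] 0.74 [ 0.515  -0.0402  0.012 ]
```

View pics/wrist5.png

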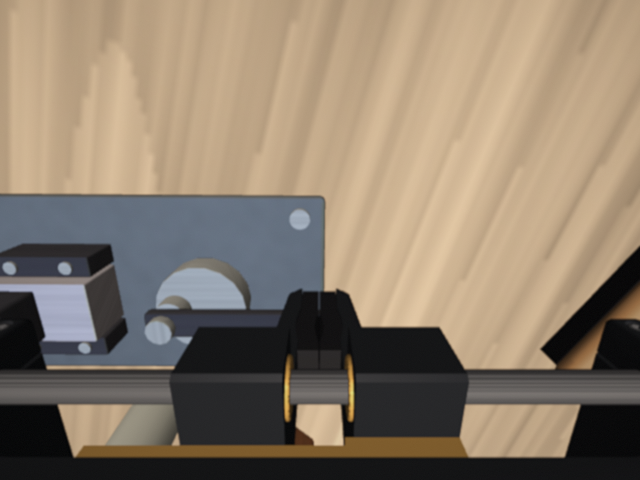

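View pics/wrist6.png

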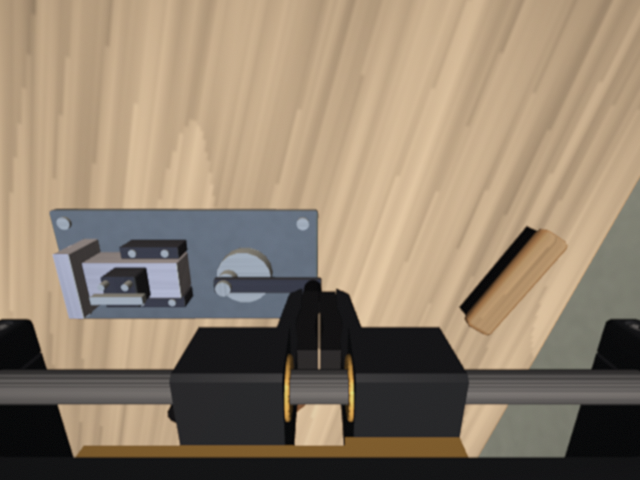

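View pics/side6.png

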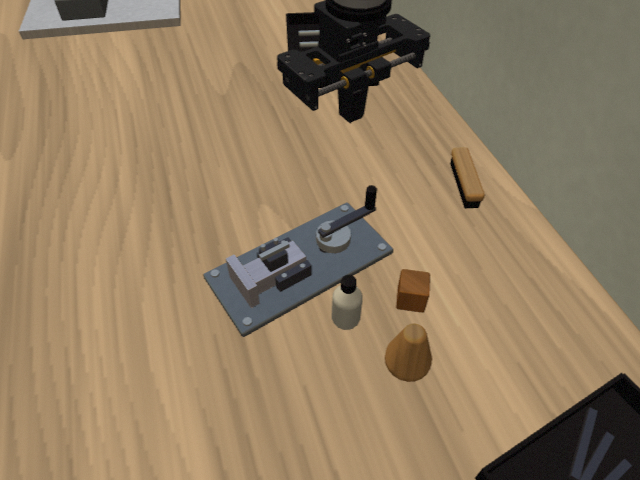

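Lever edge and plate edge are both horizontal in wrist6 (lever row 278, plate edge row 210), so the cam is at its low point within about a degree. The slide has not moved. Next I go behind the flange.

```bash
python3 -m creep '[{"hand":0,"slide":[-0.054,0.009,0],"turn":0},{"hand":0,"slide":[-0.054,0.009,0],"turn":0},{"hand":0,"slide":[-0.054,0.009,0],"turn":0},{"hand":0,"slide":[-0.054,0.009,0],"turn":0},{"hand":0,"slide":[-0.05,0.017,0],"turn":0}]'
python3 -m creep '[{"hand":0,"slide":[0,0,0],"turn":-10},{"hand":0,"slide":[0,0,0],"turn":-10},{"hand":0,"slide":[0,0,0],"turn":-10},{"hand":0,"slide":[0,0,0],"turn":-10},{"hand":0,"slide":[0,0,0],"turn":-10}]'
python3 -m creep '[{"hand":0,"slide":[0,0,0],"turn":-10},{"hand":0,"slide":[0,0,0],"turn":-10},{"hand":0,"slide":[0,0,0],"turn":-10},{"hand":0,"slide":[0,0,0],"turn":-9.7},{"hand":0,"slide":[0,0,0],"turn":0}]'
python3 - <<'E'
from h import *
goto(.434,-.0632)
s=snapshot('wrist');save(s,'wrist7')
for r in pinpoint('slide',s)[:1]: print(r['uv'],r['conf'],atz(s,r['uv'],.012))
P=cloud(s);d=P[...,:2]-[.564,-.0267];f=np.array([.9627,.2706]);l=np.array([-.2706,.9627])
fx=d@f;fy=d@l
m=(s['depth']>0)&(abs(P[...,2]-.056)<.004)&(fx<-.06)&(fx>-.12)&(abs(fy)<.05)
print(m.sum(),np.percentile(fx[m],[2,50,98]),np.percentile(fy[m],[2,50,98]),np.median(P[m][:,2]))
E
```

```text
clock: 9.95
tool_pos: [0.4268, -0.0627, 0.192]
eef_rot: [0.99, 0.14, 0.0, 0.0]
contact_force: [0.9, -1.1, -0.6]
opening: 0.001
clock: 10.58
tool_pos: [0.4287, -0.0624, 0.1919]
eef_rot: [0.837, 0.547, 0.0, 0.0]
contact_force: [0.2, -0.3, 0.1]
opening: 0.002
clock: 11.2
tool_pos: [0.4286, -0.0625, 0.1917]
eef_rot: [0.605, 0.796, 0.0, -0.0]
contact_force: [0.7, 0.0, 0.4]
opening: 0.003
t11.20 pos [ 0.4286 -0.0625  0.1917] yaw 105.58 F [0.7 0.  0.4] op 0.003
tool shift -0.0022 0.005
[316.2, 302.0] 0.9 [ 0.51606948 -0.03930839  0.012     ]
1101 [-0.10109653 -0.09497362 -0.08795405] [-0.02972962  0.00107464  0.03099164] 0.05515866417339289
```

View pics/wrist7.png

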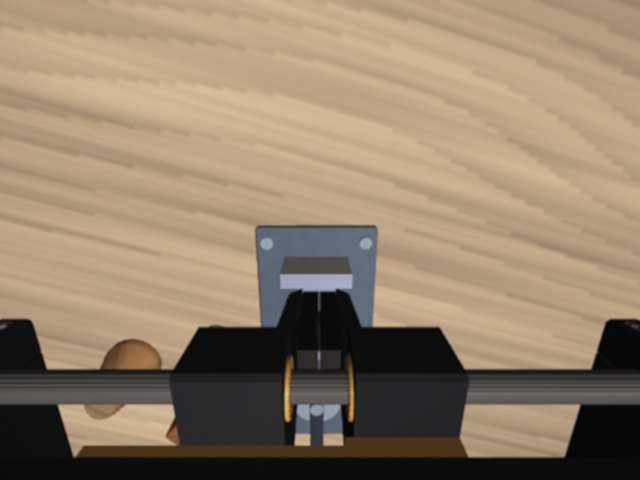

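```bash
python3 -m creep '[{"hand":0,"slide":[-0.001,0,0.05],"turn":0},{"hand":0,"slide":[0,0,0.05],"turn":0},{"hand":0,"slide":[0,0,0.045],"turn":0},{"hand":0,"slide":[0,0,0],"turn":0}]'
python3 -c "
from h import *
goto(.434,-.0632)"
```

```text
clock: 11.8
tool_pos: [0.4334, -0.0652, 0.0589]
eef_rot: [0.605, 0.796, 0.0, 0.007]
contact_force: [0.9, 0.6, 0.0]
opening: 0.003
t11.80 pos [ 0.4334 -0.0652  0.0589] yaw 105.59 F [0.9 0.6 0. ] op 0.003
tool shift 0.0017 0.0011
```

```bash
python3 -m creep '[{"hand":0,"slide":[0,0,0.015],"turn":0},{"hand":0,"slide":[0,0,0.014],"turn":0},{"hand":0,"slide":[0,0.008,0],"turn":0},{"hand":0,"slide":[0,0,0],"turn":0}]'
python3 -c "
from h import *
goto(.564-.120*.9627,-.0267-.120*.2706)
s=snapshot('side');save(s,'side8')"
```

```text
clock: 12.3
tool_pos: [0.4439, -0.0628, 0.0325]
eef_rot: [0.606, 0.796, 0.004, 0.009]
contact_force: [1.0, 0.7, -0.4]
opening: 0.003
t12.30 pos [ 0.4439 -0.0628  0.0325] yaw 105.42 F [ 1.   0.7 -0.4] op 0.003
tool shift 0.0023 0.0054
```

View pics/side8.png

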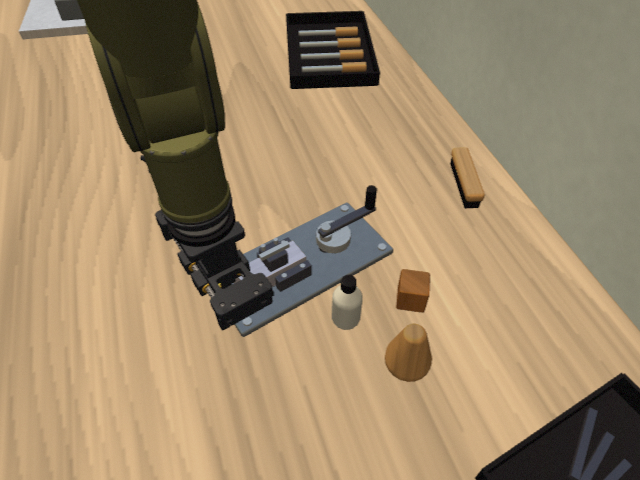

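```bash
python3 -m creep '[{"hand":0,"slide":[0.002,0.006,0],"turn":0},{"hand":0,"slide":[0,0.006,0],"turn":0},{"hand":0,"slide":[0,0.005,0],"turn":0},{"hand":0,"slide":[0,0.005,0],"turn":0},{"hand":0,"slide":[0,0,0],"turn":0}]'
python3 -c "
from h import *
goto(.564-.077*.9627,-.0267-.077*.2706)"
```

```text
clock: 12.98
tool_pos: [0.4626, -0.0556, 0.0322]
eef_rot: [0.606, 0.796, 0.003, 0.008]
contact_force: [-1.2, -0.8, 0.2]
opening: 0.008
t12.97 pos [ 0.4626 -0.0556  0.0322] yaw 105.43 F [-1.2 -0.8  0.2] op 0.008
tool shift 0.0005 0.0285
```

```bash
python3 -m creep '[{"hand":0,"slide":[0,0.004,0],"turn":0},{"hand":0,"slide":[0,0.004,0],"turn":0},{"hand":0,"slide":[0,0.004,0],"turn":0},{"hand":0,"slide":[0,0.004,0],"turn":0},{"hand":0,"slide":[0,0.004,0],"turn":0}]'
python3 -c "
from h import *
goto(.564-.077*.9627,-.0267-.077*.2706)
for n in ['side','scene']:
    s=snapshot(n);save(s,n+'9')"
```

```text
clock: 13.6
tool_pos: [0.4825, -0.0498, 0.0317]
eef_rot: [0.605, 0.796, 0.003, 0.008]
contact_force: [-1.6, -0.8, 1.1]
opening: 0.004
t13.60 pos [ 0.4825 -0.0498  0.0317] yaw 105.51 F [-1.6 -0.8  1.1] op 0.004
tool shift 0.0002 0.0077
```

View pics/side9.png

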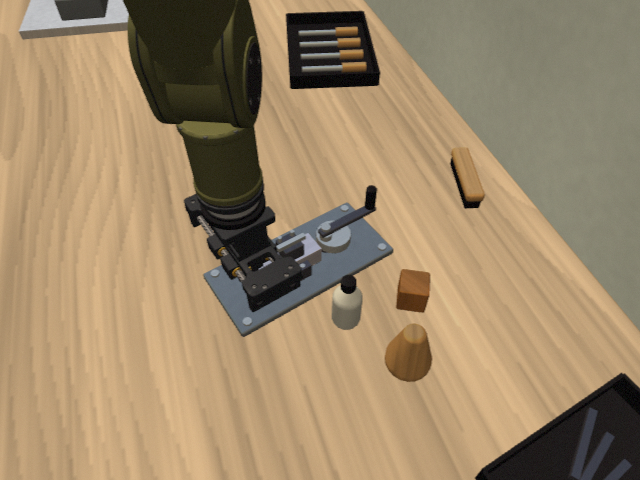

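The slide is following and its nose is nearing the cam's thin side (about 320,240). I'll go slowly and watch for the force to rise.

```bash
python3 -m creep '[{"hand":0,"slide":[0,0.002,0],"turn":0},{"hand":0,"slide":[0,0.002,0],"turn":0},{"hand":0,"slide":[0,0.002,0],"turn":0}]'
python3 -m creep '[{"hand":0,"slide":[0,0.001,0],"turn":0},{"hand":0,"slide":[0,0.001,0],"turn":0}]'
python3 -m creep '[{"hand":0,"slide":[0,0.001,0],"turn":0}]'
python3 -c "
from h import *
goto(.564-.077*.9627,-.0267-.077*.2706)"
```

```text
clock: 14.08
tool_pos: [0.4882, -0.0482, 0.0317]
eef_rot: [0.605, 0.796, 0.003, 0.008]
contact_force: [-1.1, -0.3, -1.7]
opening: 0.01
clock: 14.32
tool_pos: [0.4884, -0.0481, 0.0317]
eef_rot: [0.605, 0.796, 0.001, 0.007]
contact_force: [-6.3, -1.2, 3.5]
opening: 0.006
clock: 14.45
tool_pos: [0.4885, -0.0481, 0.0318]
eef_rot: [0.605, 0.796, 0.001, 0.006]
contact_force: [-7.9, -0.4, 4.2]
opening: 0.005
t14.45 pos [ 0.4885 -0.0481  0.0318] yaw 105.51 F [-7.9 -0.4  4.2] op 0.005
tool shift 0.0002 0.0015
```

```bash
python3 -m creep '[{"hand":0,"slide":[0,0.001,0],"turn":0},{"hand":0,"slide":[0,0.001,0],"turn":0},{"hand":0,"slide":[0,0,0],"turn":0}]'
python3 -m creep '[{"hand":0,"slide":[0,0.001,0],"turn":0},{"hand":0,"slide":[0,0.001,0],"turn":0}]'
python3 -m creep '[{"hand":0,"slide":[0,-0.02,0],"turn":0},{"hand":0,"slide":[0,-0.025,0],"turn":0},{"hand":0,"slide":[0,0,0],"turn":0},{"hand":0,"slide":[0,0,-0.05],"turn":0},{"hand":0,"slide":[0,0,-0.06],"turn":0}]'
python3 -m creep '[{"hand":0,"slide":[0,0,-0.06],"turn":0},{"hand":0,"slide":[0,0,0],"turn":0},{"hand":0,"slide":[0,0,0],"turn":0}]'
python3 - <<'E'
from h import *
tp()
f=np.array([.9627,.2706]);l=np.array([-.2706,.9627])
for n in ['wrist','scene','side']:
    s=snapshot(n);save(s,n+'10')
    for k,z in [('lever_pin',.075),('cam_axis',.028),('slide',.012)]:
        for r in pinpoint(k,s)[:1]: print(n,k,np.round(r['uv'],1),round(r['conf'],2),atz(s,r['uv'],z).round(4))
    P=cloud(s);d=P[...,:2]-[.564,-.0267];fx=d@f;fy=d@l
    m=(s['depth']>0)&(abs(P[...,2]-.056)<.004)&(fx<-.03)&(fx>-.12)&(abs(fy)<.05)
    for sg in (m&(fy>.015),m&(fy<-.015)):
        if sg.sum()>10: print(n,sg.sum(),np.percentile(fx[sg],[2,50,98]).round(4))
E
```

```text
clock: 14.82
tool_pos: [0.4885, -0.0482, 0.0318]
eef_rot: [0.605, 0.796, -0.001, 0.006]
contact_force: [-11.1, -1.9, 6.3]
opening: 0.006
clock: 15.08
tool_pos: [0.4885, -0.0481, 0.0317]
eef_rot: [0.605, 0.796, -0.002, 0.005]
contact_force: [-16.2, -2.1, 11.7]
opening: 0.001
clock: 15.7
tool_pos: [0.4612, -0.0578, 0.1209]
eef_rot: [0.606, 0.796, 0.005, 0.016]
contact_force: [1.8, -0.6, -0.3]
opening: 0.003
clock: 16.08
tool_pos: [0.4591, -0.0582, 0.1809]
eef_rot: [0.606, 0.795, 0.006, 0.018]
contact_force: [-0.4, -0.5, -0.4]
opening: 0.006
t16.07 pos [ 0.4591 -0.0582  0.1809] yaw 105.31 F [-0.4 -0.5 -0.4] op 0.006
wrist slide [323.9 304.9] 0.71 [ 0.5495 -0.0305  0.012 ]
wrist 327 [-0.0686 -0.0627 -0.0554]
wrist 287 [-0.0686 -0.0628 -0.0551]
scene lever_pin [341.2 269.1] 0.72 [0.6802 0.0071 0.075 ]
scene cam_axis [320.2 247.1] 0.72 [ 0.6028 -0.0131  0.028 ]
scene slide [302.  227.7] 0.9 [ 0.5448 -0.0377  0.012 ]
scene 66 [-0.0686 -0.0602 -0.0546]
scene 68 [-0.0684 -0.0603 -0.054 ]
side lever_pin [368.9 194.2] 0.82 [0.6849 0.012  0.075 ]
side cam_axis [325.4 240. ] 0.71 [ 0.6083 -0.0143  0.028 ]
side slide [289.5 265. ] 0.92 [ 0.5474 -0.0302  0.012 ]
side 95 [-0.0679 -0.0619 -0.0544]
side 149 [-0.068  -0.0617 -0.0545]
```

View pics/side10.png

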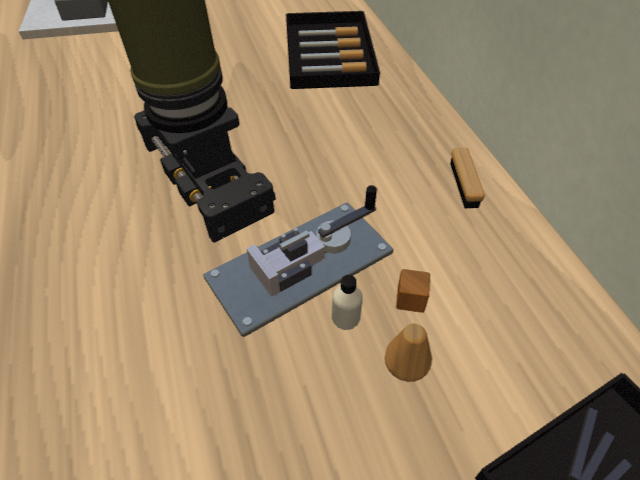

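View pics/scene10.png

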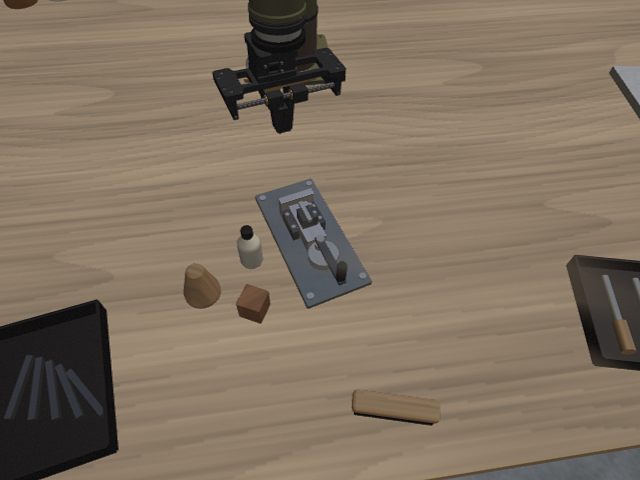

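```bash
python3 - <<'E'
import cv2
a=cv2.imread('pics/side10.png')[180:340,190:410];b=cv2.imread('pics/scene10.png')[160:310,240:400]
cv2.imwrite('pics/c10a.png',cv2.resize(a,None,fx=3.5,fy=3.5,interpolation=2));cv2.imwrite('pics/c10b.png',cv2.resize(b,None,fx=3.9,fy=3.9,interpolation=2))
E
```

```text
(no output)
```

View pics/c10a.png

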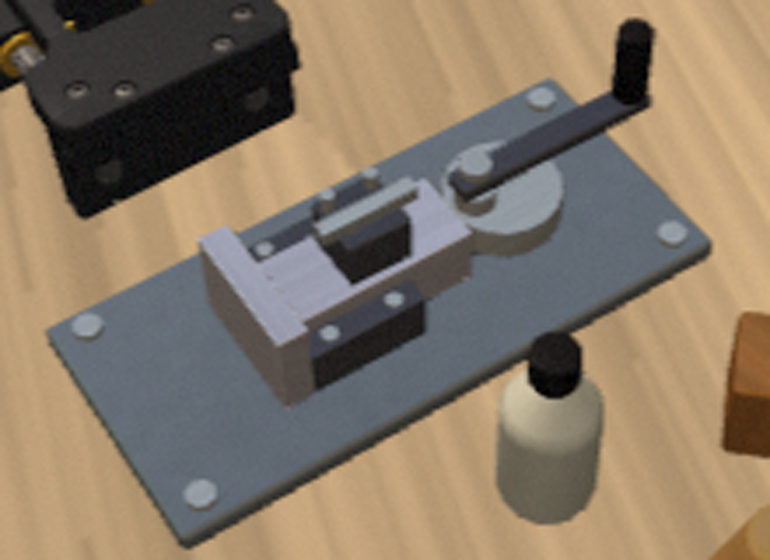

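View pics/c10b.png

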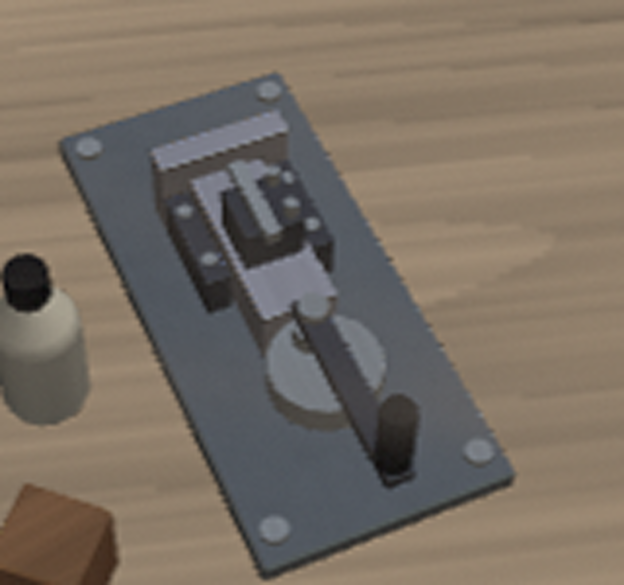

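```bash
python3 - <<'E'
import cv2,numpy as np
a=cv2.imread('pics/side6.png').astype(int);b=cv2.imread('pics/side10.png').astype(int)
d=abs(a-b).max(2)>40
print('lever+pin',d[175:235,335:385].sum(),'bystanders',d[265:385,325:440].sum(),'slide',d[225:290,225:325].sum())
from h import *
s=snapshot('scene');P=cloud(s);f=np.array([.9627,.2706]);l=np.array([-.2706,.9627])
d=P[...,:2]-[.6075,-.015];x=d@f;y=d@l
m=(P[...,2]>.065)&(P[...,2]<.097)&(x>.05)&(x<.11)&(abs(y)<.04);print(m.sum(),np.median(x[m]),np.median(y[m]))
tp(); finish_job()
E
```

```text
lever+pin 0 bystanders 0 slide 2142
159 0.08277919559387177 -0.0015570466709544175
t16.73 pos [ 0.4585 -0.0584  0.1805] yaw 105.34 F [0.  0.3 0.2] op 0.006
the job is handed in; nothing more can be done
```

The job is done and handed in at 16.7 s of the 59 s allowed. The cam is at its low point and the slide is fully home.

I closed the fingers and pushed the pin with their outside, round to the low point. Then I moved behind the flange and pushed the slide forward until it stopped, raised the force to about 16 N, backed off and lifted clear.

**Cam angle:** The lever looked parallel to the plate edge in the wrist image, so I put the cam within about 1–2° of its low point. The last depth reading had the pin 1.6 mm off the guide line. The network's pin positions disagreed by more: the side camera put the pin up to about 5 mm to the other side. The side picture showed no change at the lever and pin before and after the slide push.

**Slide home:** All three cameras put the flange's rear face 68 to 69 mm behind the fixture centre on both sides, and home is 68 mm. The network's own origin readings for the slide scattered by several millimetres, so I relied on the depth readings and the push stopping dead.

**Everything else:** The side picture showed no change in the wooden block, cone or bottle over the slide push. I did not run that check over the earlier lever push. The arm's final force reading was near zero.

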